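# Show the red buttons: press the lever of a lidded display box and ease the lid shut

### The arm

A 6-joint arm with a two-finger parallel gripper is mounted at the origin on the work surface. World frame = base frame: x ahead of the robot, y to its left, z up, the work surface at z = 0. Lengths are in m, angles in degrees, forces in N, time in s.
With the tool pointing down it reaches from about 0.4 to 0.825 m from the base axis. Payload 7 kg.
Tool frame: the origin (TCP) lies at the very end of the fingers, on their centre line; the grasp point (between the pads) lies 19 mm behind it; z points along the fingers, y is the line along which they close (so a half turn about z gives the same grasp; the last joint's range is limited). The gripper opens to 88 mm and grips with 3 to 60 N. Pads are 19 mm wide; open, the fingers measure 130 mm over their backs; the gripper's body (78 mm by 193 mm) begins 47 mm behind the grasp point.
Start: joints at [80.105, 20.546, 0.682, 0, -70.136, -16.507], TCP at [0.3, 0.605, 0.227] pointing down, gripper open.
Joint ranges: [-176.03, 176.03], [-82.01, 121.73], [-58.28, 71.71], [-173.87, 95.51], [-174.79, -0.11], [-173.66, 173.66]. Speed limits (degrees/s): [136.94, 136.94, 172.46, 180, 180, 180].

### API

Orientations are given as [roll, pitch, yaw] about the fixed x, y, z axes, in that order (R = Rz(yaw) Ry(pitch) Rx(roll)).
In Python, from plant import ctrl gives the robot as it stands.
- The arm moves only by the tool carry_out, never from a script. Its argument "deltas" is a list that holds one entry, the list of rows, each a list of 5 numbers: the shift along the tool's x, y, z scaled (see below), then the turn about the tool's z scaled (see below), then the opening, from -1 (shut) to 1 (fully open). A call has 1 to 5 rows; each row is the pose to reach, as a shift and turn from the pose commanded when the call began, along the tool's axes at that moment, turning the shorter way round; what a row does not reach only later rows make up. The controller multiplies each number of a shift by 20 cm and each number of a turn by 2 pi rad. A row lasts 1/10 s, in which the tool goes at most 50 mm and 8.59 degrees, less where a joint would pass 70% of its speed; a pose out of reach is approached as far as the arm can. A call with a number of a shift or a turn outside -1 to 1 is refused whole. A call with a gripper value outside its range is refused whole. The fingers move at their own pace and stop on an object; the grip force is fixed at half the most. Time passes only in rows, so rows that repeat a pose let the fingers close. It gives the time, the measured TCP pose, the force, the opening and the grip force at its end, in the units of the state.
- ctrl.get_obs(): the state, without advancing time (a new reading comes with each control period).
- ctrl.snapshot(name): name is "scene" or "top"; returns a dict with "color" (400x640x3 uint8, red, green, blue), "camera_matrix" (3x3 intrinsics, pixels), "R" (3x3) and "t" (3): a world point X has camera coordinates R X + t. Camera axes: x right, y down, z forward; pixel columns grow to the right and rows downward; lengths in m; the calibration is good to about 2 mm. A picture is of the moment at which its call begins. There is no depth.
- ctrl.close_job(): hands the job in; it is judged then, once.
Trained networks look in a picture, given as the dict that the camera call returned (one of the last four; its "shot" number tells which), for a name from the list of things; names that differ only in an ending like _2 or _b are one class to them, and where a whole thing is asked for, a point or a joint stands for the part that bears it (a point fixed in the world has none). Each returns a list of dicts, best first, with "p" (0 to 1); they miss things now and then, are a little off and sometimes report something else, mostly with a low value. They report only what shows in the picture. A call takes as long as a camera call.
- ctrl.search_frame(picture, name): "centre" ([column, row] in pixels, amid what is visible of it).
- ctrl.silhouettes(picture, name): "mask" (400x640 bool, what is visible of it) and "centre" ([column, row] in pixels, amid what is visible of it).
- ctrl.spot_point(picture, name): "centre" ([column, row] in pixels: a listed point, or the origin of a listed thing).
The state is a dict: "clock": time; "joint_pos": joint angles; "qvel": joint speeds; "tau": joint torques, N m; "tool_pos": TCP position; "orientation": TCP orientation; "force": force on the tool from outside, world axes, zero at the start; "moment": the same for the moment, N m; "opening": finger opening in m; "gripper_force": force on a finger pad.
Only numpy, scipy, OpenCV 4.12 (cv2) and the standard library are available. Lean on these libraries where they do the work, as an engineer would, in place of code of your own. Each camera call takes 0.05 s, during which the arm holds its last target. There are 200 camera calls.

### The job

A customer would like to see the red buttons: press the lever of the red box all the way down so that its lid stands wide open, keep it open for about two seconds, then ease the lever back up so that the lid closes gently without slamming, and move clear. Work the lid only through the lever, never touching the lid itself, keep the blue box shut, and neither move nor lift anything else on the counter.

Things in the scene. Friction and masses are not known exactly. Their poses are not given: they have to be found in the camera images.
- red_box: wooden display box with a red lid, red lever pad and red buttons on and in it; 150 deep (x) by 160 wide (y) by 130 high, fixed to the counter. Origin: centre of its underside on the counter; its +x axis points from the lever side (front, facing the robot) to the lid's hinge side (back). A thin steel push rod on its +y side links lever and lid.
- red_pad (a point): centre of the red lever pad's top face, moving with it. Pad 56 wide (box y), 40 deep (x), 10 thick, on a steel arm from the middle of the box's front, 90 ahead of it. Top about 103 above the counter at rest, 65 fully down (38 lower); tilts 0.2 rad nose-up at rest to 0.2 nose-down. Pressing takes about 6 to 11 N at first, then less; the lid's weight lifts the lever back when let go.
- red_lid (a joint): hinge angle of the red lid, rad: 0 shut, 1.2 fully open (stop). Linked to the lever: it always turns three times the lever's angle, about 0.03 rad per mm of pad travel. It falls shut fast if the lever is let go.
- red_lever (a joint): angle of the red lever, rad: 0 at rest (up, lid shut), 0.4 fully down (lid fully open); a hard stop at both ends.
- red_lid_edge (a point): middle of the front top edge of the red lid, moving with it. The lid is a flat red panel 156 by 164 by 10 with one big pale button 68 across on top, hinged along the back of the box 134 above the counter; this edge is 141 above the counter shut, about 285 open
- blue_box: wooden display box with a blue lid, blue lever pad and blue buttons on and in it; 150 deep (x) by 160 wide (y) by 130 high, fixed to the counter. Origin: centre of its underside on the counter; its +x axis points from the lever side (front, facing the robot) to the lid's hinge side (back). A thin steel push rod on its +y side links lever and lid.
- blue_pad (a point): centre of the blue lever pad's top face, moving with it. Pad 56 wide (box y), 40 deep (x), 10 thick, on a steel arm from the middle of the box's front, 90 ahead of it. Top about 103 above the counter at rest, 65 fully down (38 lower); tilts 0.2 rad nose-up at rest to 0.2 nose-down. Pressing takes about 6 to 11 N at first, then less; the lid's weight lifts the lever back when let go.
- blue_lid (a joint): hinge angle of the blue lid, rad: 0 shut, 1.2 fully open (stop). Linked to the lever: it always turns three times the lever's angle, about 0.03 rad per mm of pad travel. It falls shut fast if the lever is let go.
- blue_lever (a joint): angle of the blue lever, rad: 0 at rest (up, lid shut), 0.4 fully down (lid fully open); a hard stop at both ends.
- blue_lid_edge (a point): middle of the front top edge of the blue lid, moving with it. The lid is a flat blue panel 156 by 164 by 10 with one big pale button 68 across on top, hinged along the back of the box 134 above the counter; this edge is 141 above the counter shut, about 285 open
- spool: bystander: empty pale wooden spool standing upright, 38 across, 46 high. Origin: centre of its underside.
- mushroom: bystander: dark wooden darning mushroom standing on its foot, 68 across, 76 high. Origin: centre of its underside.
- jar: bystander: green jar with white cap, 68 across, 90 high. Origin: centre of its underside.
- mug: bystander: blue ceramic mug, 80 across, 95 high, handle on its +y side. Origin: centre of its underside.
- wash: bystander: green plastic bottle of wool wash with white cap, 60 across, 170 high. Origin: centre of its underside.

How it is judged:
By the outcome, as a careful person would: the job done as asked, in the order asked, and still so for the second after the job is handed in, with the robot touching nothing.
It also fails if it takes over 42 s, if anything falls off the work surface, if the arm or the gripper's body presses on something with over 40 N, if the wrist force passes 120 N, or if a joint passes its speed limit or range.

## Working session

There is one attempt and no reset: what is moved stays moved. The work goes in short steps, Python scripts to look and compute and a tool call to move; the robot and the scene stay as the last step left them, time stands still between calls to the robot, and variables do not carry over. Pictures are saved under pics/ and viewed, at most 10 in all, crops included, and the job is handed in when it is done.

Besides the shell and the picture viewer there is one more tool, called as name(argument=value, ...), one argument or row to a line, values as JSON. carry_out: Moves the arm, as the interface text tells. Its arguments: {"type":"object","properties":{"deltas":{"type":"array"}},"required":["deltas"]}

```bash
mkdir -p pics
cat > h.py <<'E'
import numpy as np,cv2
from plant import ctrl
def ray(p,px,z):
    K,R,t=[np.array(p[k]) for k in("camera_matrix","R","t")]
    d=R.T@np.linalg.solve(K,[px[0],px[1],1]); c=-R.T@t
    return c+d*(z-c[2])/d[2]
def proj(p,X):
    K,R,t=[np.array(p[k]) for k in("camera_matrix","R","t")]
    q=K@(R@np.array(X)+t); return q[:2]/q[2]
E
python3 - <<'E'
from h import *
np.set_printoptions(precision=3,suppress=True)
o=ctrl.get_obs();print(o)
Z=dict(red_box=0,red_pad=.103,red_lid_edge=.141,blue_box=0,blue_pad=.103,blue_lid_edge=.141,spool=0,mushroom=0,jar=0,mug=0,wash=0)
for n in("scene","top"):
    p=ctrl.snapshot(n);cv2.imwrite(f"pics/{n}0.png",p["color"][...,::-1])
    for k,z in Z.items():
        print(n,k,[(np.round(r["p"],2),np.round(r["centre"]),ray(p,r["centre"],z)) for r in ctrl.spot_point(p,k)[:2]])
E
```

```text
{'clock': 0.0, 'joint_pos': array([ 80.105,  20.591,   0.632,  -0.02 , -70.138, -16.506]), 'qvel': array([-0.036, -0.016,  0.032, -0.06 ,  0.054,  0.031]), 'tau': array([  0.002, -58.272,  29.305,   6.997,   0.007,  -0.   ]), 'tool_pos': array([0.3  , 0.604, 0.226]), 'orientation': array([179.901,  -0.01 , -26.408]), 'force': array([ 0.288,  1.074, -0.54 ]), 'moment': array([ 0.012, -0.054,  0.015]), 'gripper_force': 0.0, 'opening': 0.08778388182682352}
scene red_box [(np.float64(0.89), array([380., 223.]), array([0.643, 0.185, 0.   ]))]
scene red_pad [(np.float64(0.52), array([355., 162.]), array([0.483, 0.156, 0.103]))]
scene red_lid_edge [(np.float64(0.81), array([372., 169.]), array([0.565, 0.177, 0.141])), (np.float64(0.32), array([381., 223.]), array([0.766, 0.13 , 0.141]))]
scene blue_box [(np.float64(0.56), array([256., 255.]), array([ 0.671, -0.174,  0.   ]))]
scene blue_pad [(np.float64(0.58), array([250., 190.]), array([ 0.524, -0.157,  0.103]))]
scene blue_lid_edge [(np.float64(0.93), array([252., 197.]), array([ 0.594, -0.159,  0.141]))]
scene spool [(np.float64(0.71), a
[... 855 characters left out ...]
6., 237.]), array([ 0.507, -0.16 ,  0.103])), (np.float64(0.59), array([481., 217.]), array([ 0.559, -0.417,  0.103]))]
top blue_lid_edge [(np.float64(0.69), array([388., 199.]), array([ 0.606, -0.163,  0.141]))]
top spool [(np.float64(0.69), array([328., 253.]), array([ 0.466, -0.008,  0.   ]))]
top mushroom [(np.float64(0.79), array([182., 260.]), array([0.449, 0.41 , 0.   ]))]
top jar [(np.float64(0.81), array([474., 256.]), array([ 0.459, -0.422,  0.   ])), (np.float64(0.46), array([260., 192.]), array([0.642, 0.189, 0.   ]))]
top mug [(np.float64(0.73), array([480., 215.]), array([ 0.576, -0.445,  0.   ]))]
top wash [(np.float64(0.65), array([168., 209.]), array([0.595, 0.455, 0.   ]))]
```

View pics/scene0.png

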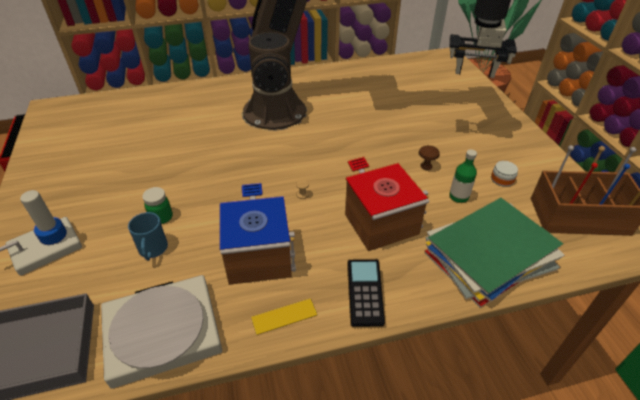

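View pics/top0.png

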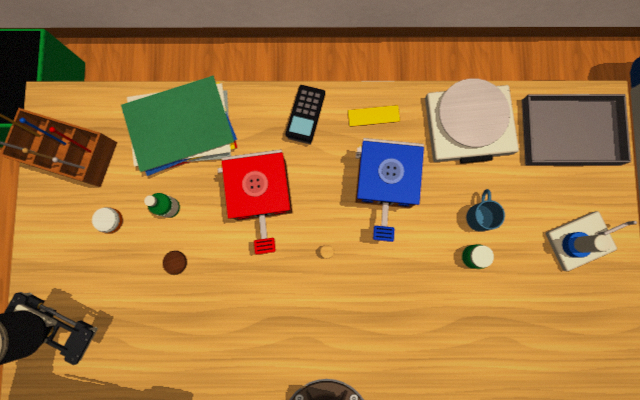

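The pictures agree with the networks. The red box is at about (255,185) in the top view, with its pad at about (264,245). The blue box is to the right, and the spool is at (326,252). I'll refine the pad position by colour.

```bash
cat >> h.py <<'E'
def measure(n):
    p=ctrl.snapshot(n);c=p["color"].astype(int)
    m=((c[...,0]>110)&(c[...,1]<70)&(c[...,2]<70)).astype(np.uint8)
    k,l,s,ce=cv2.connectedComponentsWithStats(m)
    exp={'pad':proj(p,[.48,.166,.1]),'lid':proj(p,[.645,.188,.14])}
    for nm,e in exp.items():
        z=.103 if nm=='pad' else .141
        if nm=='pad':
            mm=m.copy();yy,xx=np.mgrid[:400,:640];mm[np.hypot(xx-e[0],yy-e[1])>22]=0
            # exclude the lid (largest component)
            big=1+np.argmax(s[1:,4]);mm[l==big]=0
        else: mm=(l==1+np.argmax(s[1:,4])).astype(np.uint8)
        pts=np.argwhere(mm)[:,::-1].astype(np.float32)
        W=np.array([ray(p,q,z)[:2] for q in pts])
        r=cv2.minAreaRect((W*1000).astype(np.float32))
        print(n,nm,len(pts),np.round(e),np.round(r[0],1),np.round(r[1],1),round(r[2],1))
E
python3 - <<'E'
from h import *
measure("top");measure("scene")
E
```

```text
top pad 264 [263. 248.] [485.5 163.4] [39.5 53.1] 1.0
top lid 3201 [254. 184.] [641.5 182.8] [158.5 168.1] 7.7
scene pad 187 [358. 162.] [492.5 163.1] [46.6 55.4] 6.6
scene lid 2152 [386. 187.] [646.7 184.9] [153.9 163.5] 7.9
```

carry_out(
  deltas=[
    [[0.9,0.785,0,0,-1],[0.9,0.785,0,0,-1],[0.9,0.785,0,0,-1],[0.9,0.785,0,0,-1],[0.9,0.785,0,0,-1]],
  ],
)

```text
clock: 1.8
tool_pos: [0.3921, 0.3814, 0.2269]
orientation: [-180.0, -0.0, -26.4]
force: [0.8, 1.0, 1.0]
opening: 0.0534
gripper_force: 0.0
```

carry_out(
  deltas=[
    [[0.9,0.785,0.2,-0.095,-1],[0.9,0.785,0.2,-0.095,-1],[0.9,0.785,0.2,-0.095,-1],[0.9,0.785,0.2,-0.095,-1],[0.9,0.785,0.2,-0.095,-1]],
  ],
)

```text
clock: 2.3
tool_pos: [0.482, 0.1657, 0.1875]
orientation: [-180.0, -0.1, 8.1]
force: [1.6, 0.2, -0.5]
opening: 0.0132
gripper_force: 0.0
```

carry_out(
  deltas=[
    [[0,0.01,0.1,0,-1],[0,0.01,0.2,0,-1],[0,0.01,0.3,0,-1],[0,0.01,0.34,0,-1],[0,0.01,0.34,0,-1]],
  ],
)

```text
clock: 2.8
tool_pos: [0.4812, 0.1647, 0.1185]
orientation: [179.9, 0.1, 7.8]
force: [0.1, -0.2, -0.8]
opening: 0.0007
gripper_force: 0.0
```

Run:
```python
from h import *
o=ctrl.get_obs();print(o["clock"],o["tool_pos"],o["orientation"],o["opening"],o["force"])
a=ctrl.snapshot("scene")["color"][120:220,310:430,::-1];b=ctrl.snapshot("top")["color"][150:270,200:320,::-1]
cv2.imwrite("pics/c1.png",np.hstack([cv2.resize(x,(400,400),interpolation=2) for x in(a,b)]))
```

```text
2.8 [0.48121063 0.16472949 0.11847729] [1.79937461e+02 9.90417500e-02 7.79982295e+00] 0.0006803332360221389 [ 0.10697809 -0.15566481 -0.80076337]
```

View pics/c1.png

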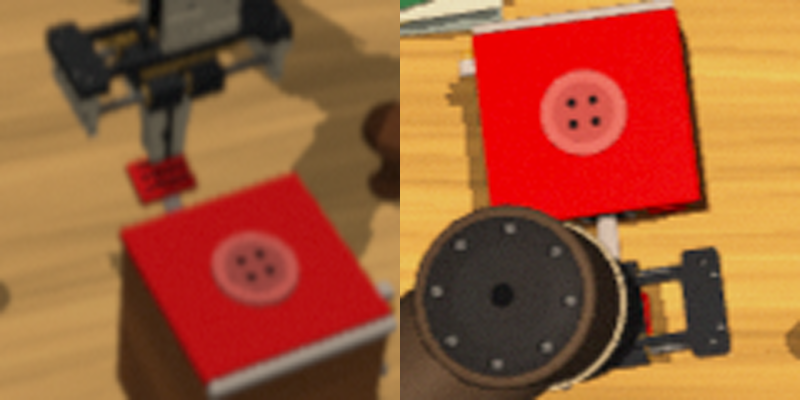

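The closed fingertips are centred over the pad, at about (160,170) in the left crop, and nothing is in the way. Next I press.

carry_out(
  deltas=[
    [[0,0,0.02,0,-1],[0,0,0.04,0,-1],[0,0,0.06,0,-1],[0,0,0.075,0,-1],[0,0,0.09,0,-1]],
  ],
)

```text
clock: 3.4
tool_pos: [0.4815, 0.1651, 0.1016]
orientation: [180.0, 0.0, 7.8]
force: [-5.9, -0.2, 10.1]
opening: 0.0003
gripper_force: 4.2
```

carry_out(
  deltas=[
    [[0,0,0.015,0,-1],[0,0,0.03,0,-1],[0,0,0.045,0,-1],[0,0,0.06,0,-1],[0,0,0.075,0,-1]],
  ],
)

```text
clock: 3.9
tool_pos: [0.4809, 0.1647, 0.0864]
orientation: [180.0, 0.1, 7.8]
force: [-5.3, -0.7, 7.6]
opening: 0.0007
gripper_force: 3.8
```

carry_out(
  deltas=[
    [[0,0,0.015,0,-1],[0,0,0.03,0,-1],[0,0,0.045,0,-1],[0,0,0.06,0,-1],[0,0,0.075,0,-1]],
  ],
)

```text
clock: 4.4
tool_pos: [0.4811, 0.1647, 0.0712]
orientation: [180.0, 0.1, 7.8]
force: [-2.9, 0.1, 5.2]
opening: 0.0005
gripper_force: 2.6
```

carry_out(
  deltas=[
    [[0,0,0.008,0,-1],[0,0,0.014,0,-1],[0,0,0.02,0,-1],[0,0,0.02,0,-1]],
  ],
)

```text
clock: 4.8
tool_pos: [0.4816, 0.165, 0.067]
orientation: [180.0, 0.0, 7.8]
force: [-2.4, -1.5, 2.7]
opening: 0.0004
gripper_force: 1.6
```

carry_out(
  deltas=[
    [[0,0,0.005,0,-1],[0,0,0.005,0,-1]],
  ],
)

```text
clock: 5.0
tool_pos: [0.4817, 0.165, 0.0666]
orientation: [180.0, 0.0, 7.8]
force: [-3.5, -0.4, 6.6]
opening: 0.0006
gripper_force: 3.8
```

carry_out(
  deltas=[
    [[0,0,0.005,0,-1],[0,0,0.005,0,-1]],
  ],
)

```text
clock: 5.2
tool_pos: [0.4817, 0.165, 0.0663]
orientation: [180.0, -0.0, 7.8]
force: [-7.1, -1.9, 14.1]
opening: 0.0006
gripper_force: 7.7
```

The force rose from 3 to 14 N while the tip stayed put, so the lever is on its stop. I'll hold here and check.

Run:
```python
from h import *
p=ctrl.snapshot("scene")
e=ctrl.spot_point(p,"red_lid_edge")[:1]
B=np.array([.645,.185,0]);ax=np.array([np.cos(.136),np.sin(.136),0])
for a in(1.1,1.2):
    h=B+.075*ax;v=(-.153*np.cos(a)-(-.007)*np.sin(a)*1)
    print(a,proj(p,h+ax*(-.156*np.cos(a)+.007*np.sin(a))+[0,0,.134+.156*np.sin(a)+.007*np.cos(a)]))
print(e)
cv2.imwrite("pics/open.png",cv2.resize(p["color"][80:280,280:480,::-1],(500,500)))
```

```text
1.1 [392.54630134 148.19362164]
1.2 [395.78788338 149.72799858]
[{'centre': [395.1, 148.0], 'p': 0.66}]
```

View pics/open.png

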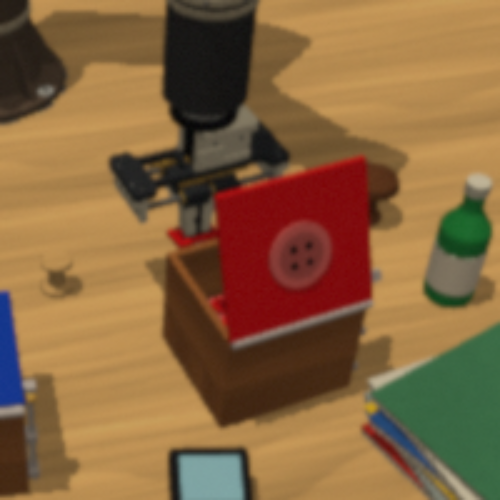

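carry_out(
  deltas=[
    [[0,0,0,0,-1],[0,0,0,0,-1],[0,0,0,0,-1],[0,0,0,0,-1],[0,0,0,0,-1]],
  ],
)

```text
clock: 5.8
tool_pos: [0.4817, 0.165, 0.0662]
orientation: [180.0, -0.0, 7.8]
force: [-6.3, -2.8, 14.2]
opening: 0.0001
gripper_force: 7.6
```

carry_out(
  deltas=[
    [[0,0,0,0,-1],[0,0,0,0,-1],[0,0,0,0,-1],[0,0,0,0,-1],[0,0,0,0,-1]],
  ],
)

```text
clock: 6.3
tool_pos: [0.4818, 0.165, 0.0663]
orientation: [180.0, -0.0, 7.8]
force: [-6.6, -2.4, 14.1]
opening: 0.0004
gripper_force: 7.6
```

carry_out(
  deltas=[
    [[0,0,0,0,-1],[0,0,0,0,-1],[0,0,0,0,-1],[0,0,0,0,-1],[0,0,0,0,-1]],
  ],
)

```text
clock: 6.8
tool_pos: [0.4818, 0.165, 0.0663]
orientation: [180.0, -0.0, 7.8]
force: [-6.8, -2.9, 13.6]
opening: 0.0003
gripper_force: 7.6
```

The lid stands upright and wide open: the edge was detected at (395,148), against (396,150) predicted for 1.2 rad. Next I ease the lever up.

carry_out(
  deltas=[
    [[0,0,-0.005,0,-1],[0,0,-0.01,0,-1],[0,0,-0.017,0,-1],[0,0,-0.024,0,-1],[0,0,-0.031,0,-1]],
  ],
)

```text
clock: 7.3
tool_pos: [0.4816, 0.1651, 0.0715]
orientation: [180.0, 0.0, 7.8]
force: [-3.0, -0.7, 3.8]
opening: 0.0004
gripper_force: 1.8
```

carry_out(
  deltas=[
    [[0,0,-0.0075,0,-1],[0,0,-0.015,0,-1],[0,0,-0.0225,0,-1],[0,0,-0.03,0,-1],[0,0,-0.0375,0,-1]],
  ],
)

```text
clock: 7.8
tool_pos: [0.4816, 0.1651, 0.0792]
orientation: [-180.0, 0.0, 7.8]
force: [-3.7, -0.1, 5.5]
opening: 0.0005
gripper_force: 2.8
```

carry_out(
  deltas=[
    [[0,0,-0.0075,0,-1],[0,0,-0.015,0,-1],[0,0,-0.0225,0,-1],[0,0,-0.03,0,-1],[0,0,-0.0375,0,-1]],
  ],
)

```text
clock: 8.3
tool_pos: [0.4822, 0.1652, 0.087]
orientation: [-180.0, -0.1, 7.8]
force: [-2.6, -2.4, 5.8]
opening: 0.0006
gripper_force: 3.0
```

carry_out(
  deltas=[
    [[0,0,-0.0075,0,-1],[0,0,-0.015,0,-1],[0,0,-0.0225,0,-1],[0,0,-0.03,0,-1],[0,0,-0.0375,0,-1]],
  ],
)

```text
clock: 8.8
tool_pos: [0.4833, 0.1656, 0.095]
orientation: [-180.0, -0.2, 7.8]
force: [0.4, -2.2, 5.7]
opening: 0.0
gripper_force: 3.2
```

Still in contact, so I slow down for the final part.

carry_out(
  deltas=[
    [[0,0,-0.004,0,-1],[0,0,-0.008,0,-1],[0,0,-0.012,0,-1],[0,0,-0.016,0,-1],[0,0,-0.02,0,-1]],
  ],
)

```text
clock: 9.3
tool_pos: [0.4841, 0.1658, 0.0994]
orientation: [-180.0, -0.3, 7.9]
force: [4.3, -3.1, 6.4]
opening: 0.0006
gripper_force: 3.3
```

carry_out(
  deltas=[
    [[0,0,-0.003,0,-1],[0,0,-0.006,0,-1],[0,0,-0.009,0,-1],[0,0,-0.012,0,-1],[0,0,-0.015,0,-1]],
  ],
)

```text
clock: 9.8
tool_pos: [0.4847, 0.1661, 0.1026]
orientation: [-179.9, -0.3, 7.9]
force: [5.3, -3.2, 5.9]
opening: 0.0006
gripper_force: 3.3
```

carry_out(
  deltas=[
    [[0,0,-0.003,0,-1],[0,0,-0.006,0,-1],[0,0,-0.009,0,-1],[0,0,-0.012,0,-1],[0,0,-0.015,0,-1]],
  ],
)

```text
clock: 10.3
tool_pos: [0.4835, 0.1662, 0.1049]
orientation: [-179.9, -0.2, 7.8]
force: [4.2, 0.9, 3.8]
opening: 0.0005
gripper_force: 2.2
```

carry_out(
  deltas=[
    [[0,0,-0.003,0,-1],[0,0,-0.006,0,-1],[0,0,-0.009,0,-1],[0,0,-0.012,0,-1],[0,0,-0.015,0,-1]],
  ],
)

```text
clock: 10.8
tool_pos: [0.4805, 0.1644, 0.1062]
orientation: [179.9, 0.1, 7.8]
force: [-0.7, -0.4, -0.3]
opening: 0.0003
gripper_force: 0.0
```

Contact ended gently at the top. Now I move clear by going up and back.

carry_out(
  deltas=[
    [[0,0,-0.05,0,-1],[0,0,-0.2,0,-1],[0,0,-0.4,0,-1],[0,0,-0.6,0,-1],[0,0,-0.6,0,-1]],
  ],
)

```text
clock: 11.3
tool_pos: [0.484, 0.1662, 0.2331]
orientation: [-179.8, -0.5, 7.8]
force: [-0.9, 0.5, -0.4]
opening: 0.0004
gripper_force: 0.0
```

carry_out(
  deltas=[
    [[-0.2,-0.2,0,0,-1],[-0.3,-0.4,0,0,-1],[-0.3,-0.6,0,0,-1],[-0.3,-0.6,0,0,-1],[-0.3,-0.6,0,0,-1]],
  ],
)

```text
clock: 11.8
tool_pos: [0.4053, 0.2763, 0.227]
orientation: [180.0, 0.0, 7.9]
force: [-0.3, -0.6, 1.0]
opening: 0.0003
gripper_force: 0.0
```

Run:
```python
from h import *
o=ctrl.get_obs();print(o["clock"],o["tool_pos"],o["qvel"],o["force"])
p=ctrl.snapshot("scene");cv2.imwrite("pics/end.png",p["color"][...,::-1])
for k in("red_lid_edge","red_pad","blue_lid_edge"):print(k,[(r["p"],np.round(r["centre"])) for r in ctrl.spot_point(p,k)[:1]])
```

```text
11.8 [0.40529988 0.27628739 0.22696454] [-1.6891207  -0.22298778 -0.63079678 -0.0993389   0.03650057  0.40086849] [-0.32814578 -0.59236049  1.04684753]
red_lid_edge [(0.81, array([371., 171.]))]
red_pad [(0.57, array([356., 162.]))]
blue_lid_edge [(0.88, array([253., 198.]))]
```

View pics/end.png

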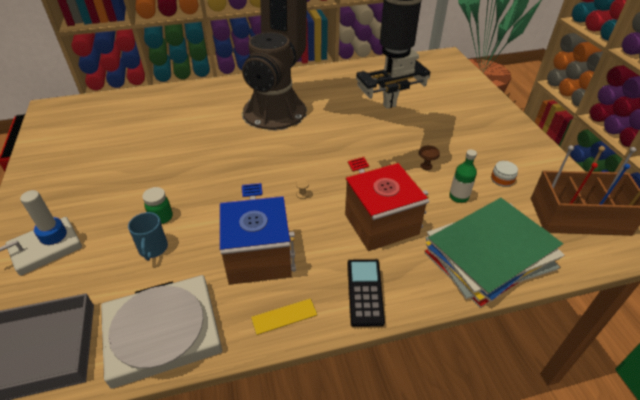

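The red lid is shut with its edge at (371,171), the pad is back at (356,162), everything else is where it was, and the arm is clear.

```bash
python3 -c "
from plant import ctrl
print(ctrl.close_job())"
```

```text
the job is handed in; nothing more can be done
None
```

I pressed the red lever to its stop so the lid stood wide open, held it about two seconds, eased the lid shut without a slam, moved the arm clear with the other things still in place, and handed the job in at about 12 s.

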